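# Click the blender's speed wheel round to off

## Task

Before the glass jar goes back on, set the blender base to off: with a fingertip, flick the top edge of its speed thumbwheel away from the robot (towards the round jar seat), click by click, until the red tooth stands at the top between the white marks. Let the wheel settle on the green tooth, the last one before red, then give it the final click without running past red. Be gentle with the wheel, and leave the jar, gasket ring, red cap and screwdriver where they are; nothing is to be picked up.

Things in the scene. Friction and masses are not known exactly. Their poses are not given: they have to be found in the camera images.
- blender_base: Grey blender motor base, fixed: 200 mm (its x) by 180 mm (y), flat deck 90 mm above the counter. Origin at the centre of its underside, z up; its +x points from the wheel to the black round jar seat (94 mm across, 12 mm above the deck with a small coupling, centred 48 mm to +x of the origin). The wheel side faces the robot, turned up to 20 degrees either way.
- wheel_top (a point): Fixed point on the base (does not turn with the wheel), with the base's axes: the highest point the wheel's tooth tips reach, straight above the axle, 125 mm above the counter and 55 mm to -x of the base's origin. Two black cheeks with a white upright mark stand 15 to 22 mm to either side (y), their tops 19 mm lower than this point. A tooth at the top lies between the marks.
- wheel_axle (a point): Centre of the speed wheel, 40 mm below wheel_top; its axle runs along the base's y. Silver drum, 26 mm radius, 23 mm wide, with six straight radial teeth 60 degrees apart, 6 mm thick, 22 mm wide, tips at 40 mm radius: red, green, yellow, blue, white, black. With one tooth at the top, its neighbours' tips are 35 mm before and behind it and 20 mm lower.
- speed_wheel (a joint): Turn of the wheel (rad), growing as its top moves to the base's +x. At the top: red (off) at 0, green -1.047, yellow -2.094, blue -3.142, white -4.189, black +1.047. A spring detent holds each; about 2 to 6 N along at a tip turns it; past half-way (0.52) it snaps on. Starts on yellow, blue or white. A level push 10 mm below the top moves the top tooth 0.68 rad, then slips over it.
- jar: Clear glass blender jar with a side handle, 110 mm across, 190 mm tall, loose, upright beside the base on its +y side. Origin at the centre of its underside.
- gasket: Grey silicone gasket ring, 80 mm outside, 62 mm inside, 6 mm thick, loose, flat on the counter on the base's -y side. Origin at the centre of its underside.
- cap: Red plastic lid cap, 64 mm across, 26 mm tall, loose, on the counter on the base's -y side. Origin at the centre of its underside.
- screwdriver: Phillips screwdriver with a black handle, loose, lying on the counter on the base's +y side, nearer the robot than the jar. Its x axis runs from handle to tip.

How it is judged:
On the way, in this order (a step that is already met when the one before it is completed fails the run):
1. the wheel settles with the green tooth at the top (value of joint speed_wheel between -1.2472 and -0.8472 rad), for 0.2 s.
2. one more click brings the red tooth to the top (value of joint speed_wheel between -0.2 and 0.2 rad), for 0.2 s.
At the end, for the whole second after the job is handed in: The red tooth stands at the top (within 0.12 rad) and the wheel is at rest; the jar, gasket, cap and screwdriver are within 15 mm of where they started (value of joint speed_wheel between -0.12 and 0.12 rad and velocity of joint speed_wheel between -0.2 and 0.2 rad/s and distance of each of jar, gasket, cap, screwdriver from where it was at the start of the episode below 0.015 m); the robot touches nothing.
It fails at once if the wheel runs past the red tooth (value of joint speed_wheel above 0.6 rad).
It fails at once if the base or its wheel is pressed hard (over 25 N) (contact force between any of the fingers, the arm and blender_base above 25 N).
It fails at once if a bystander is lifted, pushed away or tipped (distance of any of jar, gasket, cap, screwdriver from where it was at the start of the episode above 0.015 m or angle between jar's own z axis and vertical above 0.15 rad).
It also fails if it takes over 48 s, if anything falls off the work surface, if the arm or the gripper's body presses on something with over 40 N, if the wrist force passes 120 N, or if a joint passes its speed limit or range.

## Robot

A 6-joint arm with a two-finger parallel gripper is mounted at the origin on the work surface. World frame = base frame: x ahead of the robot, y to its left, z up, the work surface at z = 0. Lengths are in m, angles in rad, forces in N, time in s.
With the tool pointing down it reaches from about 0.35 to 0.975 m from the base axis. Payload 4.9 kg.
Tool frame: the origin (TCP) lies midway between the tips of the shut fingers; the grasp point (between the pads) lies 19 mm behind it; z points along the fingers, y is the direction in which the jaws open and shut (so a half turn about z gives the same grasp; the last joint's range is limited). The gripper opens to 85 mm and grips with 20 to 120 N. Pads are 22 mm wide; open, the fingers measure 114 mm over their backs; the gripper's body (76 mm by 85 mm) begins 54 mm behind the grasp point. The pads swing forward as they close: fully open they stand 13 mm farther back than shut.
Start: joints at [-1.356, 0.053, 1.613, -0, 1.476, -0.119], TCP at [0.205, -0.59, 0.231] pointing down, gripper open.
Joint ranges: [-3.01, 3.01], [-1.01, 2.22], [0.06, 2.58], [-1.02, 4.17], [0.09, 2.62], [-3.14, 3.14]. Speed limits (rad/s): [2.57, 2.57, 3.14, 3.14, 3.14, 3.14].

## Interface

Orientations are given as a unit quaternion [w, x, y, z].
In Python, from plant import state, grab_frame, camera_params, job_done, boxes_of gives the robot as it stands.
- The arm moves only by the tool step_arm, never from a script. Its argument "steps" is a list of rows, each a list of 4 numbers: the shift along the tool's x, y, z in mm, then the turn about the tool's z in degrees. A call has 1 to 8 rows; each row shifts and turns the pose as measured when the row begins, along the tool's axes as they then stand; what a row does not reach is not made up. A row lasts 1/10 s, in which the tool goes at most 50 mm and 8.59 degrees, less where a joint would pass 70% of its speed; a pose out of reach is approached as far as the arm can. A call is refused whole if a number of a shift passes 50 or a number of a turn 8.59, either way. A call with a gripper value outside its range is refused whole. "claw" is the opening in per cent of the stroke, from 0 (shut) to 100 (fully open), set as the call begins (left out, the last holds). The fingers move at their own pace and stop on an object; the grip force is fixed at half the most. Time passes only in rows, so rows that do not move let the fingers close. It gives the time, the measured TCP pose, the force and the opening at its end, in the units of the state.
- state(): the state, without advancing time (a new reading comes with each control period).
- grab_frame(name): name is "scene" or "top"; returns (picture, depth): 420x560x3 uint8, red, green, blue; 420x560 float32, m along the optical axis (not along the pixel's ray), 0 where there is no reading.
- camera_params(name): a dict with "mtx" (3x3 intrinsics, pixels), "k1" (the pictures are not rectified: a ray, as slopes to the right and down, at radius r is drawn at 1 + k1 r^2 times it, then the intrinsics apply), "extrinsics" (4x4, takes a point from camera to world coordinates). Camera axes: x right, y down, z forward; pixel columns grow to the right and rows downward; lengths in m; the calibration is good to about 2 mm. A picture is of the moment at which its call begins. camera_params takes no time and is no camera call.
- job_done(): hands the job in, once; it reports no verdict.
Trained networks look in the newest picture that a camera, given by its name, has taken for a name from the list of things; names that differ only in an ending like _2 or _b are one class to them, and where a whole thing is asked for, a point or a joint stands for the part that bears it (a point fixed in the world has none). Each returns a list of dicts, best first, with "p" (0 to 1); they miss things now and then, are a little off and sometimes report something else, mostly with a low value. They report only what shows in the picture. A call takes as long as a camera call.
- boxes_of(camera, label): "box" ([left, top, width, height] in pixels, round what is visible of it).
The state is a dict: "time": time; "joint_pos": joint angles; "joint_vel": joint speeds; "joint_efforts": joint torques, N m; "tool_pos": TCP position; "tool_rot": TCP orientation; "contact_force": force on the tool from outside, world axes, zero at the start; "ft_torque": the same for the moment, N m; "gripper_width": opening from 0.0 (shut) to 1.0 (fully open).
Only numpy, scipy, OpenCV 4.12 (cv2) and the standard library are available. Lean on these libraries where they do the work, as an engineer would, in place of code of your own. Each camera call takes 0.05 s, during which the arm holds its last target. There are 200 camera calls.

## Working session

There is one attempt and no reset: what is moved stays moved. The work goes in short steps, Python scripts to look and compute and a tool call to move; the robot and the scene stay as the last step left them, time stands still between calls to the robot, and variables do not carry over. Pictures are saved under pics/ and viewed, about 8 in all and at most 12, crops included, and the job is handed in when it is done.

Besides the shell and the picture viewer there is one more tool, called as name(argument=value, ...), one argument or row to a line, values as JSON. step_arm: Moves the arm, as the interface text tells. Its arguments: {"type":"object","properties":{"steps":{"type":"array"},"claw":{"type":"number"}},"required":["steps"]}

```bash
mkdir -p pics; cat > h.py <<'E'
import numpy as np, cv2
from plant import *
def pts(cam, d):
    c=camera_params(cam); K=np.array(c["mtx"]); T=np.array(c["extrinsics"])
    v,u=np.mgrid[0:d.shape[0],0:d.shape[1]].astype(float)
    n=cv2.undistortPoints(np.stack([u.ravel(),v.ravel()],1)[:,None], K, np.array([c["k1"],0,0,0.]))[:,0]
    z=d.ravel(); P=np.c_[n*z[:,None],z]@T[:3,:3].T+T[:3,3]
    P[z==0]=np.nan
    return P.reshape(d.shape+(3,))
def look(cam,name):
    im,d=grab_frame(cam); cv2.imwrite(f"pics/{name}.png",im[:,:,::-1]); np.savez(f"pics/{name}.npz",im=im,P=pts(cam,d)); return im,pts(cam,d)
E
python3 - <<'E'
from h import *
s=state(); print({k:np.round(v,3) for k,v in s.items()})
a,P=look("top","t0"); b,Q=look("scene","s0")
cv2.imwrite("pics/both.png",cv2.resize(np.vstack([a,b])[:,:,::-1],(448,600*1)) if 0 else cv2.resize(np.hstack([a,b])[:,:,::-1],(800,300)))
for c in ("top","scene"):
    print(c,np.round(np.array(camera_params(c)["extrinsics"])[:3],2).tolist())
    for l in ("blender_base","speed_wheel","wheel_top","jar","gasket","cap","screwdriver"):
        print(l,[(np.round(x["box"]).tolist(),round(x["p"],2)) for x in boxes_of(c,l)[:2]])
E
```

```text
{'time': np.float64(0.0), 'joint_pos': array([-1.356,  0.053,  1.614,  0.   ,  1.476, -0.119]), 'joint_vel': array([ 0.001, -0.   ,  0.001, -0.001, -0.001,  0.   ]), 'joint_efforts': array([-1.0000e-03, -3.9368e+01, -3.7018e+01, -0.0000e+00,  7.0000e-03,
        0.0000e+00]), 'tool_pos': array([ 0.205, -0.59 ,  0.23 ]), 'tool_rot': array([-0.001,  0.986,  0.166, -0.   ]), 'contact_force': array([ 0.112, -0.499,  0.174]), 'ft_torque': array([ 0.035, -0.009, -0.048]), 'gripper_width': np.float64(1.0)}
top [[-0.01, -0.99, 0.17, 0.39], [-1.0, 0.01, -0.0, 0.03], [-0.0, -0.17, -0.99, 1.01]]
blender_base [([247.0, 137.0, 81.0, 91.0], 0.9)]
speed_wheel [([287.0, 184.0, 12.0, 34.0], 0.85), ([245.0, 138.0, 83.0, 90.0], 0.58)]
wheel_top [([246.0, 135.0, 83.0, 94.0], 0.65)]
jar [([149.0, 128.0, 72.0, 71.0], 0.75), ([143.0, 245.0, 84.0, 17.0], 0.62)]
gasket [([336.0, 148.0, 27.0, 29.0], 0.64), ([246.0, 136.0, 82.0, 91.0], 0.55)]
cap [([349.0, 186.0, 28.0, 31.0], 0.95)]
screwdriver [([142.0, 247.0, 86.0, 18.0], 0.96), ([338.0, 147.0, 28.0, 30.0], 0.42)]
scene [[0.46, 0.74, -0.5, 0.99], [0.89, -0.38, 0.25, -0.15], [-0.01, -0.56, -0.83, 0.79]]
blender_base [([210.0, 189.0, 126.0, 126.0], 0.85)]
speed_wheel [([243.0, 200.0, 28.0, 30.0], 0.68)]
wheel_top []
jar [([343.0, 151.0, 79.0, 99.0], 0.87)]
gasket [([191.0, 301.0, 40.0, 40.0], 0.74)]
cap [([162.0, 262.0, 37.0, 31.0], 0.61)]
screwdriver [([298.0, 139.0, 58.0, 44.0], 0.56)]
```

View pics/t0.png

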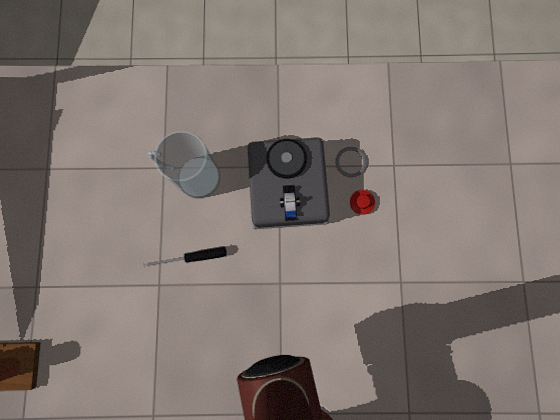

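View pics/s0.png

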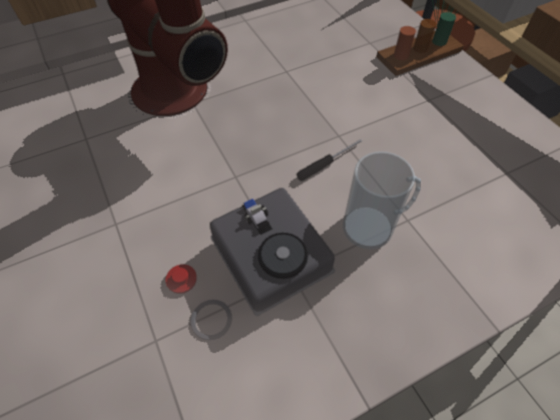

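The top view shows the base at about (289,182), with the seat at (287,158) on the far side. The wheel is at (290,202): white tooth on top, blue on the robot's side and black on the far side, so it starts on white and needs 4 clicks. The jar (190,165), screwdriver (190,255), gasket (350,162) and cap (363,202) are all clear of the wheel.

```bash
python3 - <<'E'
from h import *
for n,box in (("t0",(240,125,95,110)),("s0",(200,180,145,145))):
    f=np.load(f"pics/{n}.npz"); P=f["P"]; im=f["im"].astype(int)
    l,t,w,h=box; m=np.zeros(P.shape[:2],bool); m[t:t+h,l:l+w]=1
    z=P[...,2]
    print(n,"z hist",np.histogram(z[m&np.isfinite(z)],bins=np.arange(0,.14,.01))[0])
    dk=m&(z>.08)
    r=cv2.minAreaRect((P[dk][:,:2]*1000).astype(np.float32)); print("all>80 rect",r)
    wh=m&(z>.108); print("wheel pts",wh.sum(),np.round(np.nanmean(P[wh],0),4),np.nanmax(z[wh]) if wh.any() else None)
    dark=m&(z>.095)&(z<.108)
    se=m&(im.sum(2)<110)&(z>.092)&(z<.108)
    print("seat/cheek 95-108 mean",np.round(np.nanmedian(P[dark],0),4))
    x=P[dark]; 
    print("dark circle",cv2.minEnclosingCircle((x[:,:2]*1000).astype(np.float32)))
    # tooth colours
    R,G,B=im[...,0],im[...,1],im[...,2]
    for nm,mm in (("blue",(B>R+50)),("white",(R>150)&(G>150)&(B>150))):
        k=m&mm&(z>.06); print(nm,k.sum(),np.round(np.nanmean(P[k],0),4))
E
```

```text
t0 z hist [1753    1   86   58   37   40   40  124 2882 1952 1404   34   28    0]
all>80 rect ((612.3611450195312, 15.050880432128906), (199.04505920410156, 178.89706420898438), 3.2338173389434814)
wheel pts 110 [0.5569 0.0119 0.114 ] 0.12666528033738678
seat/cheek 95-108 mean [0.6513 0.0161 0.1025]
dark circle ((614.3724365234375, 15.27310848236084), 91.64421844482422)
blue 59 [0.5297 0.0109 0.1045]
white 50 [0.5508 0.0138 0.11  ]
s0 z hist [2243   15  386  222  213  225  225  374 5134 1140 1742   37   37    0]
all>80 rect ((617.1666259765625, 15.69140625), (198.92001342773438, 177.9412841796875), 3.4077212810516357)
wheel pts 101 [0.5641 0.0139 0.116 ] 0.12578917443150073
seat/cheek 95-108 mean [0.6599 0.0167 0.1013]
dark circle ((619.0537719726562, 14.408537864685059), 92.078369140625)
blue 52 [0.5333 0.0124 0.1035]
white 0 [nan nan nan]<stdin>:18: RuntimeWarning: Mean of empty slice
```

step_arm(
  steps=[
    [0, 0, 0, 7.9],
    [0, 0, 0, 7.9],
    [26, -41, 0, 0],
    [26, -41, 0, 0],
    [26, -41, 0, 0],
    [26, -41, 0, 0],
    [26, -41, 0, 0],
    [26, -41, 0, 0],
  ],
  claw=0,
)

```text
time: 1.6
tool_pos: [0.3509, -0.3346, 0.2307]
tool_rot: [0.001, 1.0, 0.018, 0.0]
contact_force: [0.9, -0.9, -0.0]
gripper_width: 0.001
```

step_arm(
  steps=[
    [26, -41, 0, 0],
    [26, -41, 0, 0],
    [26, -41, 0, 0],
    [26, -41, 0, 0],
    [26, -41, 0, 0],
    [26, -41, 0, 0],
    [0, 0, 0, 0],
  ],
)

```text
time: 2.3
tool_pos: [0.5028, -0.0701, 0.2329]
tool_rot: [0.002, 1.0, 0.02, 0.004]
contact_force: [0.4, -0.8, -0.0]
gripper_width: -0.0
```

step_arm(
  steps=[
    [20, -40, 0, -1],
    [19, -40, 0, 0],
    [0, 0, 30, 0],
    [0, 0, 30, 0],
    [0, 0, 20, 0],
    [0, 0, 0, 0],
  ],
)

```text
time: 2.9
tool_pos: [0.5417, 0.0142, 0.1531]
tool_rot: [0.004, 1.0, 0.031, 0.007]
contact_force: [-0.4, 0.4, -0.9]
gripper_width: 0.001
```

```bash
cat > see.py <<'E'
import sys
from h import *
n=sys.argv[1]
a,P=look("top",n+"t"); b,Q=look("scene",n+"s")
s=state(); print(round(float(s["time"]),2),np.round(s["tool_pos"],4),np.round(s["tool_rot"],3),np.round(s["contact_force"],1))
A=cv2.resize(a[160:230,245:335],None,fx=4.4,fy=4.4,interpolation=cv2.INTER_CUBIC)
B=cv2.resize(b[170:250,205:308],None,fx=3.85,fy=3.85,interpolation=cv2.INTER_CUBIC)
cv2.imwrite(f"pics/{n}.png",np.hstack([A[:308],B[:308]])[:,:,::-1])
# tooth colours in wheel frame
o=np.array([.5595,.0122]); y=np.deg2rad(3.3); ex=np.array([np.cos(y),np.sin(y)]); ey=np.array([-ex[1],ex[0]])
for c,im,P in (("top",a,P),("scene",b,Q)):
    hsv=cv2.cvtColor(im,cv2.COLOR_RGB2HSV).astype(int); D=P[...,:2]-o; X=D@ex; Y=D@ey
    m=(abs(X)<.05)&(abs(Y)<.013)&(P[...,2]>.085)&(P[...,2]<.135)
    for nm,lo,hi in (("red",-8,8),("yellow",18,34),("green",40,85),("blue",100,130)):
        h=(hsv[...,0]+10)%180-10
        k=m&(h>=lo)&(h<=hi)&(hsv[...,1]>110)&(hsv[...,2]>50)
        if k.sum()>4: print(c,nm,k.sum(),"x,y,z mm",np.round(1000*np.array([X[k].mean(),Y[k].mean(),P[...,2][k].mean()]),1))
E
python3 see.py a
```

```text
3.0 [0.5436 0.0139 0.1566] [0.004 0.999 0.03  0.01 ] [ 0.3  0.7 -0.1]
top blue 40 x,y,z mm [-33.2   1.4 102.9]
scene blue 56 x,y,z mm [-26.1   1.6 103.4]
```

View pics/a.png

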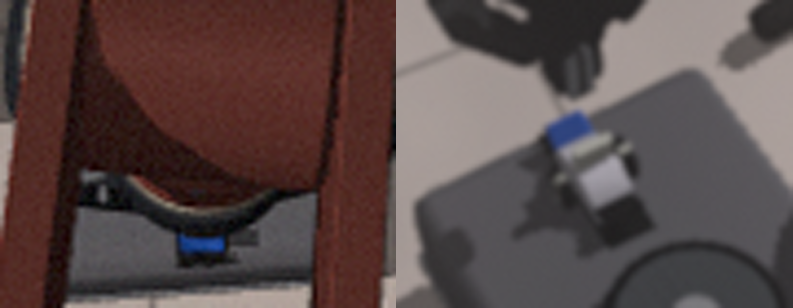

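step_arm(
  steps=[
    [-7, 3, 0, 0],
    [0, 0, 15, 0],
    [0, 0, 10, 0],
    [0, 0, 0, 0],
    [0, 0, 0, 0],
  ],
)

```text
time: 3.5
tool_pos: [0.5395, 0.0083, 0.1348]
tool_rot: [0.005, 0.999, 0.029, 0.014]
contact_force: [1.1, -0.4, 0.3]
gripper_width: -0.001
```

step_arm(
  steps=[
    [-3, -2, 10, 0],
    [0, 0, 8, 0],
    [0, 0, 2, 0],
  ],
)

```text
time: 3.8
tool_pos: [0.5371, 0.0102, 0.1137]
tool_rot: [0.005, 0.999, 0.029, 0.015]
contact_force: [0.7, -0.5, -0.3]
gripper_width: -0.003
```

step_arm(
  steps=[
    [4, 0, 0.1, 0],
    [4, 0, 0.1, 0],
    [4, 0, 0.1, 0],
    [4, 0, 0.1, 0],
    [4, 0, 0.1, 0],
  ],
)

```text
time: 4.3
tool_pos: [0.5544, 0.0115, 0.1122]
tool_rot: [0.005, 1.0, 0.03, 0.008]
contact_force: [-9.7, -0.6, 3.6]
gripper_width: 0.003
```

step_arm(
  steps=[
    [4, 0, 0.1, 0],
    [3, 0, 0.1, 0],
  ],
)

```text
time: 4.5
tool_pos: [0.5584, 0.0117, 0.1113]
tool_rot: [0.005, 1.0, 0.03, 0.002]
contact_force: [-4.8, -0.5, 2.5]
gripper_width: -0.001
```

step_arm(
  steps=[
    [4, 0, -0.5, 0],
    [4, 0, -0.5, 0],
  ],
)

```text
time: 4.7
tool_pos: [0.5671, 0.0122, 0.1122]
tool_rot: [0.005, 1.0, 0.03, 0.002]
contact_force: [1.5, -0.1, -1.0]
gripper_width: -0.0
```

```bash
python3 see.py b
```

```text
4.8 [0.5681 0.0122 0.1125] [0.005 1.    0.03  0.004] [ 5.5  1.  -2.7]
top yellow 26 x,y,z mm [-27.8  -0.8  96.5]
top blue 20 x,y,z mm [ -9.3   2.3 119. ]
```

View pics/b.png

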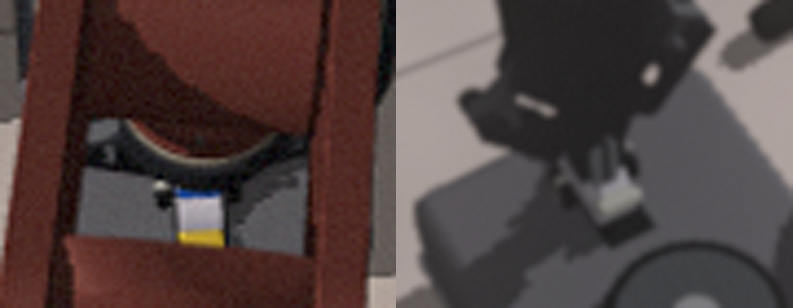

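The wheel has snapped on. The crop shows blue (200,193) resting against the back of the finger and yellow (200,238) coming up next. I'll lift straight up so it can settle.

step_arm(
  steps=[
    [1, 0, -8, 0],
    [0, 0, -12, 0],
    [-10, 0, -10, 0],
    [-14, 0, 0, 0],
    [-8, 0, 0, 0],
    [0, 0, 0, 0],
  ],
)

```text
time: 5.4
tool_pos: [0.5373, 0.0104, 0.1494]
tool_rot: [0.005, 1.0, 0.03, 0.005]
contact_force: [0.4, -0.1, 0.2]
gripper_width: -0.003
```

```bash
python3 see.py c
```

```text
5.5 [0.538  0.0104 0.1491] [0.005 1.    0.03  0.005] [-0.1 -0.4  0.5]
top yellow 20 x,y,z mm [-35.3   2.   99.6]
scene yellow 65 x,y,z mm [-26.5   0.9 102.6]
scene blue 40 x,y,z mm [  2.9   1.9 121.6]
```

step_arm(
  steps=[
    [0, 0, 15, 0],
    [0, 0, 12, 0],
    [-1, 0, 6, 0],
  ],
)

```text
time: 5.8
tool_pos: [0.5384, 0.0099, 0.1141]
tool_rot: [0.005, 1.0, 0.03, 0.006]
contact_force: [-0.0, -0.2, -0.1]
gripper_width: -0.003
```

step_arm(
  steps=[
    [4, 0, 0, 0],
    [4, 0, 0, 0],
    [4, 0, 0, 0],
    [4, 0, -0.3, 0],
    [4, 0, -0.3, 0],
    [3, 0, -0.3, 0],
    [3, 0, -0.3, 0],
  ],
)

```text
time: 6.5
tool_pos: [0.5551, 0.0113, 0.1111]
tool_rot: [0.005, 0.999, 0.031, -0.012]
contact_force: [-11.9, -1.6, 4.6]
gripper_width: 0.003
```

step_arm(
  steps=[
    [3, 0, -0.3, 0],
  ],
)

```text
time: 6.6
tool_pos: [0.5557, 0.0113, 0.1111]
tool_rot: [0.006, 0.999, 0.031, -0.016]
contact_force: [-10.8, -1.0, 5.9]
gripper_width: 0.002
```

step_arm(
  steps=[
    [5, 0, -0.5, 0],
    [5, 0, -0.5, 0],
  ],
)

```text
time: 6.8
tool_pos: [0.5635, 0.0118, 0.1113]
tool_rot: [0.006, 0.999, 0.031, -0.02]
contact_force: [1.0, 0.3, 0.6]
gripper_width: 0.003
```

step_arm(
  steps=[
    [2, 0, -8, 0],
    [0, 0, -12, 0],
    [-10, 0, -10, 0],
    [-14, 0, 0, 0],
    [-4, 0, 0, 0],
    [0, 0, 0, 0],
  ],
)

```text
time: 7.4
tool_pos: [0.5438, 0.0105, 0.1508]
tool_rot: [0.006, 0.999, 0.031, -0.014]
contact_force: [0.2, -0.6, -0.4]
gripper_width: -0.002
```

```bash
python3 see.py d
```

```text
7.5 [0.5439 0.0105 0.1503] [ 0.006  0.999  0.031 -0.015] [ 0.2  0.1 -0.2]
top green 59 x,y,z mm [-30.3   0.7 103.7]
scene yellow 49 x,y,z mm [  3.    1.  121.5]
scene green 33 x,y,z mm [-26.2   1.4 103.3]
scene blue 59 x,y,z mm [ 30.2   1.4 102.7]
```

step_arm(
  steps=[
    [-7, 0, 0, 0],
    [0, 0, 15, 0],
    [0, 0, 12, 0],
    [0, 0, 7, 0],
  ],
)

```text
time: 7.9
tool_pos: [0.5362, 0.0095, 0.1143]
tool_rot: [0.006, 0.999, 0.031, -0.014]
contact_force: [-0.1, -0.5, -0.5]
gripper_width: 0.003
```

step_arm(
  steps=[
    [5, 0, 0, 0],
    [5, 0, 0, 0],
    [5, 0, -0.5, 0],
    [5, 0, -0.5, 0],
    [5, 0, -0.5, 0],
  ],
)

```text
time: 8.4
tool_pos: [0.555, 0.011, 0.1112]
tool_rot: [0.006, 0.999, 0.031, -0.027]
contact_force: [-13.4, -2.0, 6.0]
gripper_width: -0.002
```

step_arm(
  steps=[
    [5, 0, -0.5, 0],
  ],
)

```text
time: 8.5
tool_pos: [0.5578, 0.0112, 0.1112]
tool_rot: [0.006, 0.999, 0.031, -0.031]
contact_force: [-7.0, -1.0, 3.4]
gripper_width: -0.004
```

step_arm(
  steps=[
    [5, 0, -0.5, 0],
  ],
)

```text
time: 8.6
tool_pos: [0.5626, 0.0115, 0.1112]
tool_rot: [0.006, 0.999, 0.031, -0.032]
contact_force: [-0.6, -0.0, 0.2]
gripper_width: 0.004
```

step_arm(
  steps=[
    [3, 0, -8, 0],
    [0, 0, -12, 0],
    [-10, 0, -10, 0],
    [-14, 0, 0, 0],
    [-5, 0, 0, 0],
    [0, 0, 0, 0],
  ],
)

```text
time: 9.2
tool_pos: [0.5439, 0.0102, 0.1511]
tool_rot: [0.007, 0.999, 0.031, -0.026]
contact_force: [-0.4, 0.4, 1.1]
gripper_width: 0.001
```

```bash
python3 see.py e
```

```text
9.3 [0.5441 0.0102 0.1506] [ 0.007  0.999  0.031 -0.027] [ 0.5  1.  -0.4]
top red 74 x,y,z mm [-30.4   0.8 102. ]
scene red 65 x,y,z mm [-26.5   1.1 102.7]
scene yellow 68 x,y,z mm [ 30.5   1.  102.6]
scene green 5 x,y,z mm [  2.1   3.5 123.6]
```

View pics/e.png

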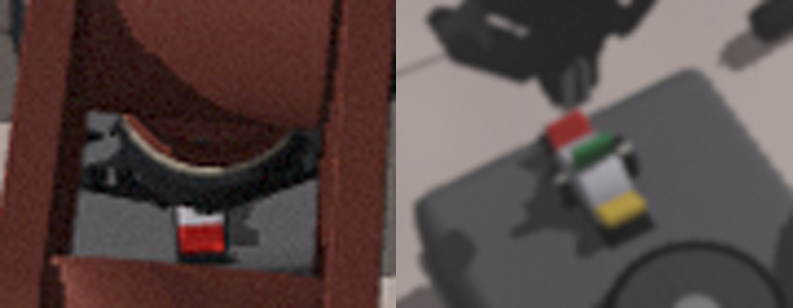

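Green (590,148) stands at the top, with red next on the robot's side (570,128) and yellow beyond (620,207). The wheel has settled on green, so now the final click.

step_arm(
  steps=[
    [-7, 0, 0, 0],
    [0, 0, 15, 0],
    [0, 0, 12, 0],
    [1, 0, 7, 0],
  ],
)

```text
time: 9.7
tool_pos: [0.5365, 0.0092, 0.1147]
tool_rot: [0.007, 0.999, 0.031, -0.026]
contact_force: [0.8, -0.8, -0.0]
gripper_width: -0.0
```

step_arm(
  steps=[
    [5, 0, 0, 0],
    [5, 0, 0, 0],
    [5, 0, -0.5, 0],
    [5, 0, -0.5, 0],
    [5, 0, -0.5, 0],
  ],
)

```text
time: 10.2
tool_pos: [0.5552, 0.0107, 0.1113]
tool_rot: [0.007, 0.999, 0.032, -0.039]
contact_force: [-12.2, -0.4, 5.7]
gripper_width: -0.001
```

step_arm(
  steps=[
    [5, 0, -0.5, 0],
  ],
)

```text
time: 10.3
tool_pos: [0.5582, 0.0109, 0.1112]
tool_rot: [0.007, 0.999, 0.032, -0.043]
contact_force: [-6.3, -1.1, 1.9]
gripper_width: -0.001
```

step_arm(
  steps=[
    [5, 0, -0.5, 0],
  ],
)

```text
time: 10.4
tool_pos: [0.5634, 0.0112, 0.1112]
tool_rot: [0.007, 0.999, 0.032, -0.043]
contact_force: [0.6, 0.2, 0.5]
gripper_width: -0.002
```

step_arm(
  steps=[
    [3, 0, -8, 0],
    [0, 0, -12, 0],
    [0, 0, -20, 0],
    [-15, 0, -20, 0],
    [-30, 0, -20, 0],
    [-30, 0, 0, 0],
    [-20, 0, 0, 0],
    [0, 0, 0, 0],
  ],
)

```text
time: 11.2
tool_pos: [0.4831, 0.0065, 0.213]
tool_rot: [0.008, 0.999, 0.032, -0.035]
contact_force: [1.4, 0.1, 0.5]
gripper_width: 0.0
```

```bash
python3 see.py f; python3 - <<'E'
from h import *
for c in "ts":
    a=np.load(f"pics/{c}0.npz"); b=np.load(f"pics/f{c}.npz")
    for l in ("jar","gasket","cap","screwdriver"):
        print(c,l,[(np.round(x["box"]).tolist(),round(x["p"],2)) for x in boxes_of({"t":"top","s":"scene"}[c],l)[:1]])
E
```

```text
11.3 [0.4843 0.0065 0.2123] [ 0.008  0.999  0.032 -0.035] [ 0.9 -0.7  0.3]
scene red 44 x,y,z mm [  2.7   1.3 121.4]
scene green 29 x,y,z mm [ 30.3   1.3 103.4]
t jar [([147.0, 131.0, 74.0, 66.0], 0.6)]
t gasket [([337.0, 147.0, 30.0, 31.0], 0.69)]
t cap [([348.0, 188.0, 28.0, 29.0], 0.68)]
t screwdriver [([144.0, 246.0, 84.0, 19.0], 0.89)]
s jar [([344.0, 151.0, 76.0, 100.0], 0.85)]
s gasket [([189.0, 301.0, 44.0, 38.0], 0.81)]
s cap [([161.0, 262.0, 37.0, 33.0], 0.91)]
s screwdriver [([299.0, 138.0, 59.0, 47.0], 0.98)]
```

View pics/f.png

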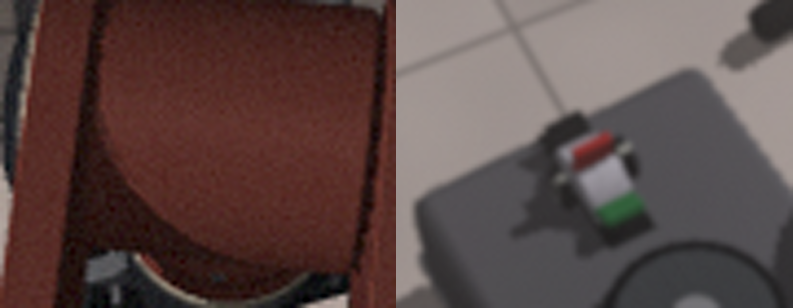

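Red (592,150) is at the top between the marks, green (620,208) is past it and black is on the robot's side. The arm is clear and the bystanders' boxes haven't moved.

```bash
python3 -c "
from plant import *
print(job_done())"
```

```text
the job is handed in; nothing more can be done
None
```

The blender base is set to off: the red tooth stands at the top of the wheel. I handed the job in at about 11.3 s of the 48 s allowed.

- **Clicks:** the wheel started on white. With the shut fingertips I flicked it to blue, yellow and green, lifting off after each click. It settled on green before the final click to red.
- **Force:** the highest wrist force I read during a push was about 15 N, against the 25 N limit. I only saw readings at the end of each move, so short peaks in between were not seen.
- **Wheel check:** the last scene picture shows red at the top and green on the far side. The red tooth measured 2.7 mm past top centre. That camera gave the same offset (2–3 mm) for blue, yellow and green once settled, so it looks like camera bias and not a turned wheel. The arm hid the wheel from the top camera in this last look, so only the scene camera confirms it.
- **Other checks:** the boxes found for the jar, gasket, cap and screwdriver match their starting ones to within about 5 pixels. The arm was clear, with about 1 N of noise at the wrist.
- **Tool drift:** the tool slowly tilted by up to about 5 degrees over the pushes. It did not affect the clicks.

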